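# Clean the filter cell's seat and hold its knurled cap home

## Task

With the white scraper block, and not with the fingers, wipe the three loose metal chips off the top of the filter cell's seating plate, then set the scraper down on the bench clear of the plate. Then put the knurled collar cap over the cell's spigot, turn it until its hidden keyways drop over the spigot's pins, and push it fully home against the spring, flat on the plate; finish while still holding it pushed home. Leave the tube rack, the beaker and the timer where they are.

Things in the scene. Friction and masses are not known exactly. Their poses are not given: they have to be found in the camera images.
- cell: Filter cell: a bare aluminium seating plate fixed to the bench, 150 (its x) x 120 (its y) x 20 high. Origin at the centre of its underside; z up. A steel spigot, 30 diameter and 32 high with a 4 mm chamfered top, stands on the plate at point seat, with pins (point pins) and a sprung plunger (point plunger).
- seat (a point): Point on the spigot axis at the level of the plate's top face: 25 mm along the plate's +x from the plate's centre, 20 mm above the bench. Axes as the cell's.
- pins (a point): Point on the spigot axis 14 mm above the plate. At this level three round pins, 5 thick, stick out of the spigot at 120 degrees to one another, to 22.5 mm from the axis; their tops are 16.5 mm above the plate. The angle at which they stand about the axis differs from start to start and is not given by this point's axes.
- plunger (a point): Point on the spigot axis 47 mm above the plate: the top of the free plunger, 15 diameter, which stands out of the spigot's top. It can be pressed 12 mm down: 4 N to begin with, 0.6 N more per mm. (The point stays; the plunger moves.)
- collar: Knurled steel collar cap, 56 outer diameter, 46 high, 0.18 to 0.26 kg, closed flat top, open below; it starts standing mouth down on the bench. Origin at the centre of its lower rim, z up. Its bore is 34 diameter. Unless its keyways (point keyways) happen to meet the pins, it comes to rest on the pins with its rim 16.5 mm above the plate; it may be turned either way.
- keyways (a point): Point on the collar's axis at the roof of its bore, 40 mm above the rim. Three keyways, 11 wide, reaching past 23 mm from the axis, run all up the bore at 120 degrees to one another, hidden from outside. Within 0.14 rad of the pins they go over them: at most 120 degrees of turn finds it. In the last 7 mm the roof meets the plunger, which pushes up with 8 N at home and lifts the collar if let go.
- scraper: White plastic scraper block standing on the bench, 0.11 to 0.18 kg, 75 high. Its foot is 56 (its x) x 24 (its y) x 28 high; above it a grip rib 44 (x) x 20 (y) reaches up to 75 mm. Origin at the centre of the underside; z up. Hold the rib across y, and wipe along its y.
- beaker: Bystander: open glass beaker, 70 diameter, 85 high, loose; origin at the centre of its underside.
- tube_rack: Bystander: dark wooden rack 60 (x) x 160 (y) with five glass tubes reaching to 120 mm; loose; origin at the centre of its underside.
- timer: Bystander: flat white bench timer 90 (x) x 120 (y) x 28, loose; origin at the centre of its underside.
- chip0: Loose dark metal chip of a cracked filter disc, about 16 x 12 x 7 high, 11 g; it starts flat on the plate, its origin 34 to 56 mm from the spigot axis towards the plate's -x and within 40 mm of the plate's x axis. Origin at the centre of its underside.
- chip1: Loose dark metal chip of a cracked filter disc, about 16 x 12 x 7 high, 11 g; it starts flat on the plate, its origin 34 to 56 mm from the spigot axis towards the plate's -x and within 40 mm of the plate's x axis. Origin at the centre of its underside.
- chip2: Loose dark metal chip of a cracked filter disc, about 16 x 12 x 7 high, 11 g; it starts flat on the plate, its origin 34 to 56 mm from the spigot axis towards the plate's -x and within 40 mm of the plate's x axis. Origin at the centre of its underside.

How it is judged:
By the outcome, as a careful person would: the job done as asked, in the order asked, and still so for the second after the job is handed in, while the arm keeps its last pose, push and grip.
It also fails if it takes over 72 s, if anything falls off the work surface, if the arm or the gripper's body presses on something with over 40 N, if the wrist force passes 120 N, or if a joint passes its speed limit or range.

## Robot

A 6-joint arm with a two-finger parallel gripper is mounted at the origin on the work surface. World frame = base frame: x ahead of the robot, y to its left, z up, the work surface at z = 0. Lengths are in mm, angles in rad, forces in N, time in s.
With the tool pointing down it reaches from about 275 to 1000 mm from the base axis. Payload 8.4 kg.
Tool frame: the origin (TCP) lies at the very end of the fingers, on their centre line; the grasp point (between the pads) lies 19 mm behind it; z points along the fingers, x is the direction in which the jaws open and shut, and the axes are right-handed (so a half turn about z gives the same grasp; the last joint's range is limited). The gripper opens to 85 mm and grips with 20 to 120 N. Pads are 22 mm wide; open, the fingers measure 114 mm over their backs; the gripper's body (76 mm by 85 mm) begins 54 mm behind the grasp point. The pads swing forward as they close: fully open they stand 13 mm farther back than shut.
Start: joints at [-1.149, 0.353, 1.633, -0, 1.155, -0.002], TCP at [257.016, -569.711, 231.281] pointing down, gripper open.
Joint ranges: [-2.63, 2.63], [-0.92, 2.1], [0.06, 2.66], [-1.3, 4.44], [0, 2.69], [-3.02, 3.02]. Speed limits (rad/s): [2.22, 2.22, 2.79, 3.14, 3.14, 3.14].

## Interface

Orientations are given as [roll, pitch, yaw] about the fixed x, y, z axes, in that order (R = Rz(yaw) Ry(pitch) Rx(roll)).
In Python, from rig import r gives the robot as it stands.
- The arm moves only by the tool arm_command, never from a script. Its argument "targets" is a list of rows, each a list of 6 numbers: the shift along the tool's x, y, z in m, then the turn, a rotation vector about the tool's x, y, z in rad. A call has 1 to 20 rows; each row shifts and turns the commanded pose from where the row before left it, along the tool's axes as they then stand; what a row does not reach is not made up. A row lasts 1/12 s, in which the tool goes at most 41.7 mm and 7.16 degrees, less where a joint would pass 70% of its speed; a pose out of reach is approached as far as the arm can. A call is refused whole if a number of a shift passes 0.0417 or a number of a turn 0.125, either way. A call with a gripper value outside its range is refused whole. "fingers" is the finger opening in m, from 0 to 0.0854, set as the call begins (left out, the last holds). The fingers move at their own pace and stop on an object; "squeeze" is the grip in N (left out, the last holds). Time passes only in rows, so rows that do not move let the fingers close. It gives the time, the measured TCP pose, the force and the opening at its end, in the units of the state.
- r.sense(): the state, without advancing time (a new reading comes with each control period).
- r.grab_frame(name): name is "side" or "top" or "wrist"; returns a dict with "image" (480x640x3 uint8, blue, green, red), "fx", "fy", "cx", "cy" (pixels), "xyz" and "orientation" of the camera in the world. Camera axes: x right, y down, z forward; pixel columns grow to the right and rows downward; lengths in mm; the calibration is good to about 2 mm. A picture is of the moment at which its call begins. There is no depth.
- r.sign_off(): hands the job in, once; it reports no verdict.
The state is a dict: "clock": time; "qpos": joint angles; "qvel": joint speeds; "joint_efforts": joint torques, N m; "eef_pos": TCP position; "tcp_rot": TCP orientation; "contact_force": force on the tool from outside, world axes, zero at the start; "wrist_torque": the same for the moment, N m; "opening": opening from 0.0 (shut) to 1.0 (fully open).
Only numpy, scipy, OpenCV 4.12 (cv2) and the standard library are available. Lean on these libraries where they do the work, as an engineer would, in place of code of your own. Each camera call takes 0.05 s, during which the arm holds its last target.

## Working session

There is one attempt and no reset: what is moved stays moved. The work goes in short steps, Python scripts to look and compute and a tool call to move; the robot and the scene stay as the last step left them, time stands still between calls to the robot, and variables do not carry over. Pictures are saved under pics/ and viewed, and the job is handed in when it is done.

Besides the shell and the picture viewer there is one more tool, called after ">>>" by a JSON object that holds its "api" and its "payload", one argument or row to a line. arm_command: Moves the arm, as the interface text tells. Its arguments: {"type":"object","properties":{"targets":{"type":"array"},"fingers":{"type":"number"},"squeeze":{"type":"number"}},"required":["targets"]}

```bash
ls; mkdir -p pics; python3 - <<'E'
from rig import r
import cv2
print(r.sense())
for n in ("top","side","wrist"):
    f=r.grab_frame(n); cv2.imwrite(f"pics/{n}0.png",f["image"])
    print(n,{k:v for k,v in f.items() if k!="image"})
E
```

```text
pics
{'clock': 0.0, 'qpos': array([-1.14941263e+00,  3.53662353e-01,  1.63413517e+00,  1.02094764e-05,
        1.15521019e+00, -2.36772296e-03]), 'qvel': array([ 0.00074082,  0.00023579,  0.00066177, -0.00038442, -0.00027276,
        0.00040182]), 'joint_efforts': array([-1.41817949e-03, -6.05264139e+01, -3.42062867e+01,  4.52296274e-05,
        9.60450416e-03, -1.91656738e-06]), 'eef_pos': array([ 256.81383299, -569.27181013,  230.55237132]), 'tcp_rot': array([-3.14157997e+00,  1.41503858e-03, -1.14704903e+00]), 'contact_force': array([ 0.47482565, -0.13089266,  0.02874842]), 'wrist_torque': array([-0.04468495, -0.01784484,  0.01615923]), 'opening': 0.9998564158821418}
top {'fx': 465.3922898235525, 'fy': 465.3922898235525, 'cx': 314.50040418609075, 'cy': 243.8940018771778, 'xyz': array([ 534.68972408,   11.27316503, 1109.24795089]), 'orientation': array([-3.07655436, -0.01101272, -1.58963295])}
side {'fx': 450.74293442034514, 'fy': 450.74293442034514, 'cx': 308.2518706114927, 'cy': 242.40414054838803, 'xyz': array([515.30402201, 489.39515982, 706.28910339]), 'orientation': array([-2.50230791, -0.00364533, -2.8948865 ])}
wrist {'fx': 379.0858906506118, 'fy': 379.0858906506118, 'cx': 322.61949629142634, 'cy': 234.98934583222598, 'xyz': array([ 325.44000491, -539.39829757,  372.53688545]), 'orientation': array([ 2.84659478e+00,  3.25272082e-04, -1.14644509e+00])}
```

View pics/top0.png

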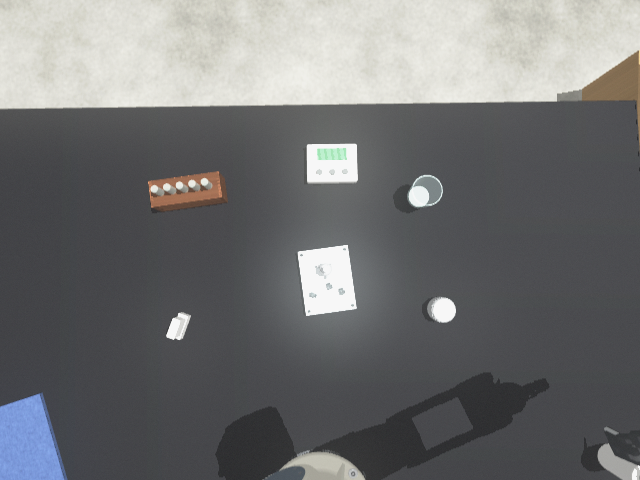

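View pics/side0.png

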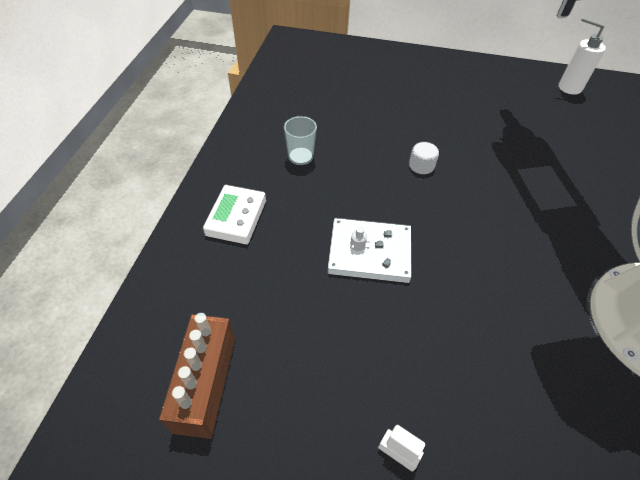

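View pics/wrist0.png

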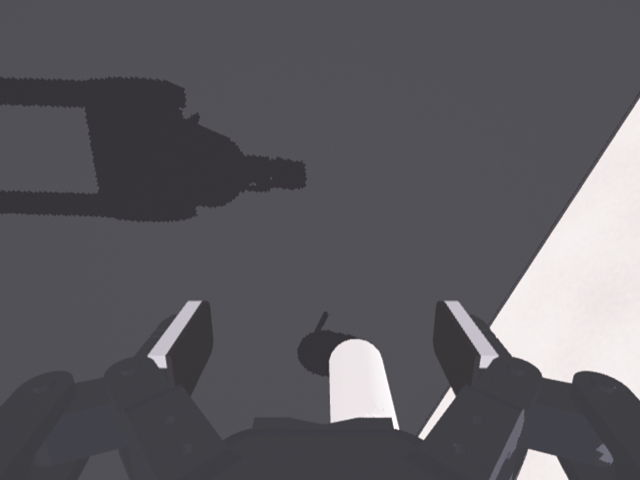

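The top picture shows the plate at about (327,280) px, the scraper at (178,326), the collar at (441,310), the rack at (187,190), the timer at (332,163) and the beaker at (425,192). I'll enlarge crops of the plate, scraper and collar.

```bash
cat > h.py <<'E'
import numpy as np, cv2
from scipy.spatial.transform import Rotation as R
from rig import r
def RPY(o): return R.from_euler('xyz',o).as_matrix()
def unproj(f,u,v,z):
    d=RPY(f["orientation"])@np.array([(u-f["cx"])/f["fx"],(v-f["cy"])/f["fy"],1.])
    p=np.array(f["xyz"]); return p+d*(z-p[2])/d[2]
def proj(f,P):
    c=RPY(f["orientation"]).T@(np.array(P,float)-f["xyz"]); return np.array([f["cx"]+f["fx"]*c[0]/c[2],f["cy"]+f["fy"]*c[1]/c[2]])
def crop(f,u0,v0,w,h,k,name):
    im=f["image"][v0:v0+h,u0:u0+w]; im=cv2.resize(im,None,fx=k,fy=k,interpolation=cv2.INTER_CUBIC)
    s=10
    for i in range(0,w,s): 
        cv2.line(im,(i*k,0),(i*k,6),(0,0,255),1)
        if (u0+i)%20==0: cv2.putText(im,str(u0+i),(i*k,18),0,.4,(0,0,255),1)
    for i in range(0,h,s):
        cv2.line(im,(0,i*k),(6,i*k),(0,0,255),1)
        if (v0+i)%20==0: cv2.putText(im,str(v0+i),(8,i*k+4),0,.4,(0,0,255),1)
    cv2.imwrite(f"pics/{name}.png",im)
E
python3 - <<'E'
from h import *
f=r.grab_frame("top")
crop(f,280,230,100,100,6,"plate_t"); 
a=f["image"]
g=dict(f)
crop(f,150,300,60,50,10,"scr_t"); crop(f,410,280,60,50,10,"col_t")
f=r.grab_frame("side")
crop(f,310,200,130,90,6,"plate_s"); crop(f,370,420,70,55,10,"scr_s"); crop(f,390,130,60,50,10,"col_s")
E
```

```text
(no output)
```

View pics/plate_t.png

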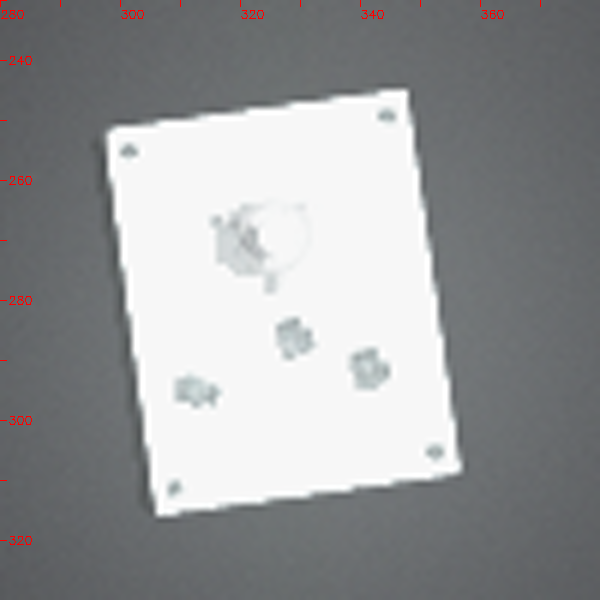

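View pics/plate_s.png

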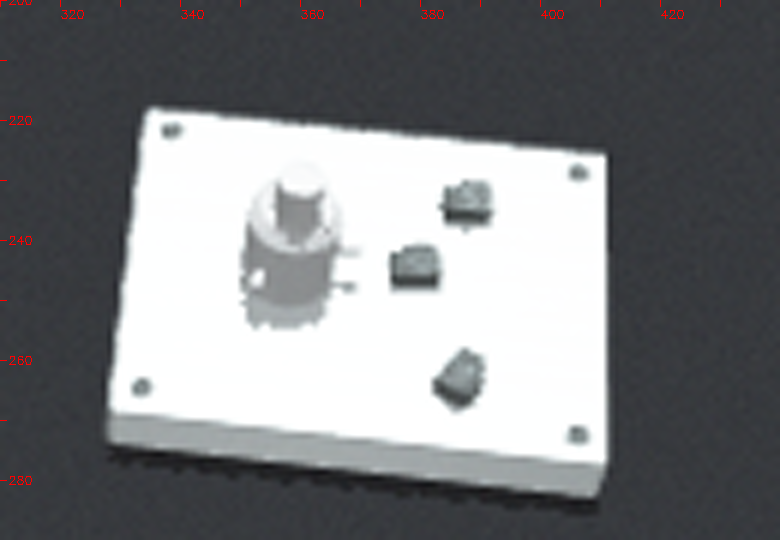

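View pics/scr_t.png

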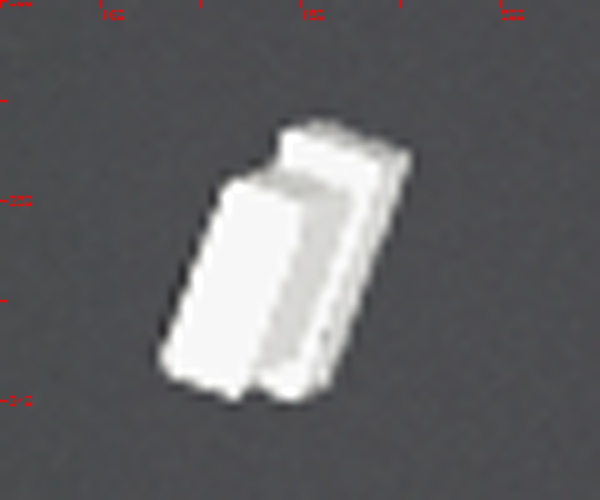

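View pics/scr_s.png

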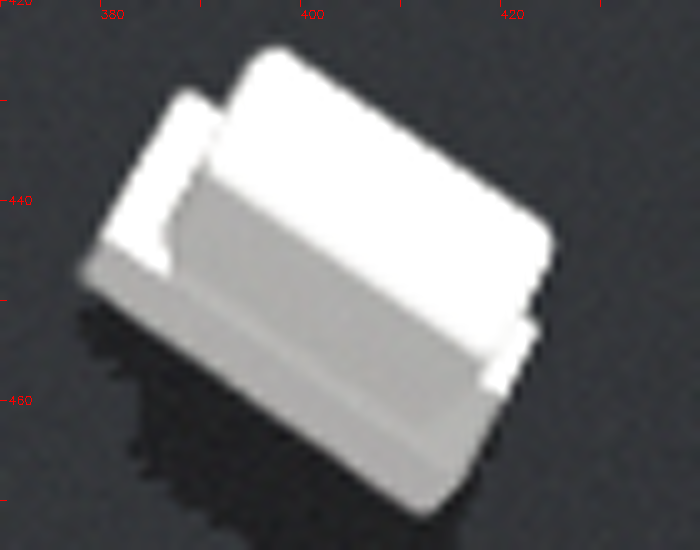

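View pics/col_t.png

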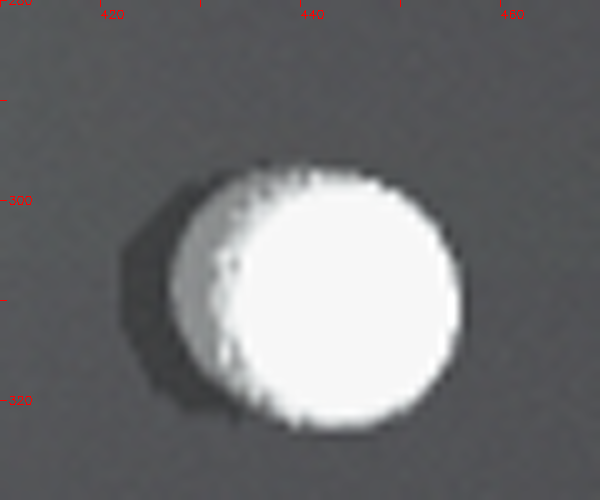

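View pics/col_s.png

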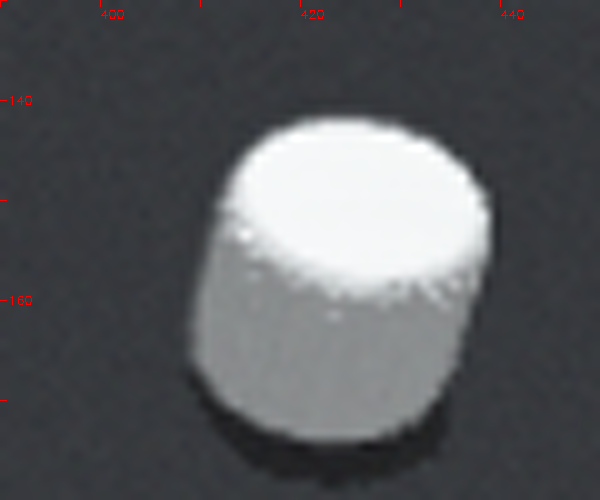

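Readings: 
- **Plate corners, top view:** (298.3,251.7), (348,245), (356.7,308.3) and (306.2,315.8). 
- **Chips:** near (328,286), (341.5,291.5) and (312,295). 
- **Rib and collar:** the rib's top and the collar's top disc (centre near (443.8,310.2)) are clear in both views.

Next I'll turn these into positions.

```bash
cat > m.py <<'E'
from h import *
T=r.grab_frame("top"); S=r.grab_frame("side")
def show(n,f,pts,z):
    P=np.array([unproj(f,*p,z) for p in pts]); print(n,P.round(1)[:,:2].tolist(),"c",P.mean(0).round(1)[:2]); return P
E
python3 - <<'E'
from m import *
a=show("plT",T,[(298.3,251.7),(348,245),(356.7,308.3),(306.2,315.8)],20)
b=show("plS",S,[(328.3,268.7),(335,218),(411.2,225.7),(410.7,277.2)],20)
for P in (a,b):
    # order: +x+y, +x-y, -x-y, -x+y
    d=(P[0]+P[1]-P[2]-P[3]); e=(P[0]+P[3]-P[1]-P[2]); print("yaw",np.arctan2(d[1],d[0]),np.arctan2(e[1],e[0])-np.pi/2, np.linalg.norm(d)/2,np.linalg.norm(e)/2)
a=show("ribT",T,[(173,317.8),(180.3,320.5),(173.8,340),(166.2,336.2)],75)
b=show("ribS",S,[(397.5,424.5),(391,437),(418.8,456),(425.2,443.5)],75)
a=show("footS",S,[(378,447.5),(412.5,471.7)],0)
show("colT",T,[(443.8,310.2)],46);show("colS",S,[(425.8,150)],46)
show("chT",T,[(328.5,286.5),(341.5,291.5),(312.5,295)],25)
show("chS",S,[(379,243),(388,232.5),(387,262)],25)
show("pinT",T,[(325,277.5),(316,267)],34);show("pinS",S,[(369.3,242),(352.7,246.2)],34)
show("plungerTopS",S,[(359.5,230)],67)
show("timer",T,[(307,144),(357,144),(357,183),(307,183)],28)
show("beaker",T,[(419,197)],0);show("rack",T,[(148,187),(221,172),(227,202),(153,211)],40)
E
```

```text
plT [[587.8, 36.2], [601.4, -80.6], [453.5, -97.4], [438.5, 20.4]] c [520.3 -30.4]
plS [[587.6, 42.8], [600.9, -77.3], [452.6, -95.0], [440.2, 24.1]] c [520.3 -26.4]
yaw 0.10942212498566664 0.12125110871590583 149.49797316388074 118.1840433755648
yaw 0.1223812855080973 0.1070831044223659 149.00730220176416 120.34083800502567
ribT [[444.8, 312.5], [438.6, 296.5], [396.5, 310.7], [405.1, 327.3]] c [421.2 311.8]
ribS [[437.1, 299.6], [443.4, 317.6], [405.4, 331.8], [398.8, 314.6]] c [421.2 315.9]
footS [[451.3, 316.2], [398.9, 335.9]] c [425.1 326.1]
colT [[447.2, -293.1]] c [ 447.2 -293.1]
colS [[447.8, -290.6]] c [ 447.8 -290.6]
chT [[505.4, -32.6], [493.2, -62.6], [486.5, 4.9]] c [495.  -30.1]
chS [[507.2, -33.9], [494.3, -63.0], [486.4, 5.4]] c [495.9 -30.5]
pinT [[526.4, -24.6], [551.0, -4.3]] c [538.7 -14.5]
pinS [[525.1, -24.8], [553.3, -7.7]] c [539.2 -16.3]
plungerTopS [[546.3, -21.9]] c [546.3 -21.9]
timer [[841.5, 11.3], [839.6, -106.9], [746.5, -104.6], [748.5, 13.0]] c [794.  -46.8]
beaker [[715.4, -256.3]] c [ 715.4 -256.3]
rack [[742.9, 380.6], [775.2, 212.0], [704.8, 198.6], [686.8, 368.9]] c [727.4 290. ]
```

The two views agree: 

| Item | Position (mm) | Yaw (rad) |
|---|---|---|
| Plate centre | (520, -28) | 0.115 |
| Spigot | (545, -25) | – |
| Scraper | (421, 314.5) | -0.36 |
| Collar | (447.5, -292) | – |
| Pins | at about 180° and ±60° about the axis | – |

I'll turn the hand to yaw -1.93 and travel to the scraper.

>>> {"api": "arm_command", "payload": {
  "targets": [
    [0, 0, 0, 0, 0, 0.112],
    [0, 0, 0, 0, 0, 0.112],
    [0, 0, 0, 0, 0, 0.112],
    [0, 0, 0, 0, 0, 0.112],
    [0, 0, 0, 0, 0, 0.112],
    [0, 0, 0, 0, 0, 0.112],
    [0, 0, 0, 0, 0, 0.111],
    [-0.037, 0.0065, 0, 0, 0, 0],
    [-0.037, 0.0065, 0, 0, 0, 0],
    [-0.037, 0.0065, 0, 0, 0, 0],
    [-0.037, 0.0065, 0, 0, 0, 0],
    [-0.037, 0.0065, 0, 0, 0, 0],
    [-0.037, 0.0065, 0, 0, 0, 0],
    [-0.037, 0.0065, 0, 0, 0, 0],
    [-0.037, 0.0065, 0, 0, 0, 0],
    [-0.037, 0.0065, 0, 0, 0, 0],
    [-0.037, 0.0065, 0, 0, 0, 0],
    [-0.037, 0.0065, 0, 0, 0, 0],
    [-0.037, 0.0065, 0, 0, 0, 0],
    [-0.037, 0.0065, 0, 0, 0, 0]
  ],
  "fingers": 0.085,
  "squeeze": 60
}}

```text
clock: 2.02
eef_pos: [346.9, -88.0, 231.6]
tcp_rot: [-3.14, 0.0, -1.93]
contact_force: [1.2, 0.5, 0.8]
opening: 0.993
```

>>> {"api": "arm_command", "payload": {
  "targets": [
    [-0.0366, 0.0066, 0, 0, 0, 0],
    [-0.0366, 0.0066, 0, 0, 0, 0],
    [-0.0366, 0.0066, 0.005, 0, 0, 0],
    [-0.0366, 0.0066, 0.01, 0, 0, 0],
    [-0.0366, 0.0066, 0.01, 0, 0, 0],
    [-0.0366, 0.0066, 0.01, 0, 0, 0],
    [-0.0366, 0.0066, 0.01, 0, 0, 0],
    [-0.0366, 0.0066, 0.01, 0, 0, 0],
    [-0.0366, 0.0065, 0.01, 0, 0, 0],
    [-0.0366, 0.0065, 0.01, 0, 0, 0],
    [-0.0366, 0.0065, 0.01, 0, 0, 0],
    [0, 0, 0, 0, 0, 0]
  ]
}}

```text
clock: 3.02
eef_pos: [421.9, 318.1, 144.9]
tcp_rot: [-3.142, 0.002, -1.928]
contact_force: [-0.4, -1.3, 0.8]
opening: 0.996
```

```bash
python3 - <<'E'
from h import *
f=r.grab_frame("wrist"); cv2.imwrite("pics/w1.png",f["image"])
s=r.sense(); print(s["clock"],s["eef_pos"],s["tcp_rot"],s["qpos"])
for z in (75,): 
  for x,y in ((22,10),(22,-10),(-22,-10),(-22,10)):
    c,q=np.cos(-.36),np.sin(-.36); print(proj(f,(421+c*x-q*y,314.5+q*x+c*y,z)).round(1))
E
```

```text
3.0667 [420.87711992 315.30389218 145.21383784] [ 3.14108906e+00 -2.30906681e-04 -1.92692605e+00] [6.39916678e-01 3.04340292e-01 1.92308030e+00 3.75032187e-04
 9.14639669e-01 2.56661392e+00]
[311.5 215.8]
[346.3 215.9]
[344.7 286.2]
[311.9 286. ]
```

View pics/w1.png

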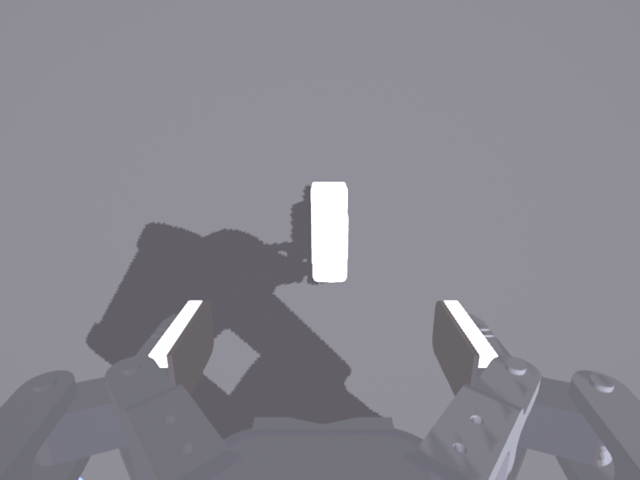

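The wrist picture shows the rib straight between the pads (311–347 px across, near end at row 282), within about 2 mm of the estimate. I'll descend and grip.

>>> {"api": "arm_command", "payload": {
  "targets": [
    [0, 0, 0.02, 0, 0, 0],
    [0, 0, 0.02, 0, 0, 0],
    [0, 0, 0.02, 0, 0, 0],
    [0, 0, 0.02, 0, 0, 0],
    [0, 0, 0.02, 0, 0, 0],
    [0, 0, 0.011, 0, 0, 0],
    [0, 0, 0, 0, 0, 0]
  ]
}}

```text
clock: 3.65
eef_pos: [419.5, 311.0, 33.6]
tcp_rot: [3.14, -0.003, -1.93]
contact_force: [-1.2, 0.3, -0.5]
opening: 0.998
```

>>> {"api": "arm_command", "payload": {
  "targets": [
    [0, 0, 0, 0, 0, 0],
    [0, 0, 0, 0, 0, 0],
    [0, 0, 0, 0, 0, 0],
    [0, 0, 0, 0, 0, 0],
    [0, 0, 0, 0, 0, 0],
    [0, 0, 0, 0, 0, 0],
    [0, 0, 0, 0, 0, 0],
    [0, 0, 0, 0, 0, 0]
  ],
  "fingers": 0.0,
  "squeeze": 60
}}

```text
clock: 4.32
eef_pos: [421.1, 312.9, 35.8]
tcp_rot: [-3.141, 0.001, -1.93]
contact_force: [-1.7, -0.6, 5.7]
opening: 0.227
```

Gripped: the opening of about 19.4 mm matches the rib. Next I'll lift, turn to the plate's yaw, and move to just outside the plate's +y edge.

>>> {"api": "arm_command", "payload": {
  "targets": [
    [0, 0, -0.02, 0, 0, 0],
    [0, 0, -0.02, 0, 0, 0],
    [0, 0, -0.02, 0, 0, 0],
    [0, 0, 0, 0, 0, -0.1185],
    [0, 0, 0, 0, 0, -0.1185],
    [0, 0, 0, 0, 0, -0.1185],
    [0, 0, 0, 0, 0, -0.1185],
    [0.0326, -0.0036, 0, 0, 0, 0],
    [0.0326, -0.0036, 0, 0, 0, 0],
    [0.0326, -0.0036, 0, 0, 0, 0],
    [0.0326, -0.0036, 0, 0, 0, 0],
    [0.0326, -0.0036, 0, 0, 0, 0],
    [0.0326, -0.0036, 0, 0, 0, 0],
    [0.0326, -0.0036, 0, 0, 0, 0],
    [0.0328, -0.0033, 0, 0, 0, 0],
    [0, 0, 0, 0, 0, 0]
  ]
}}

```text
clock: 5.65
eef_pos: [479.8, 52.3, 95.3]
tcp_rot: [-3.141, -0.001, -1.459]
contact_force: [-0.4, 0.5, -1.0]
opening: 0.225
```

```bash
python3 - <<'E'
from h import *
for n in ("wrist","side","top"):
    f=r.grab_frame(n)
    if n=="wrist": cv2.imwrite("pics/w2.png",f["image"])
    elif n=="side": crop(f,310,180,160,120,5,"s2")
    else: crop(f,260,220,110,100,6,"t2")
    s=r.sense(); print(s["clock"],s["eef_pos"].round(1),s["tcp_rot"].round(4),s["contact_force"].round(1))
E
```

```text
5.7 [479.3  54.2  95.2] [ 3.1414e+00 -3.0000e-04 -1.4598e+00] [-0.3 -0.1 -0.7]
5.75 [479.   55.6  95.1] [ 3.1411e+00  1.0000e-04 -1.4589e+00] [-0.1  0.6 -1.5]
5.8 [478.8  56.4  95.1] [ 3.1411e+00  2.0000e-04 -1.4575e+00] [ 0.4 -0.1 -1.1]
```

View pics/w2.png

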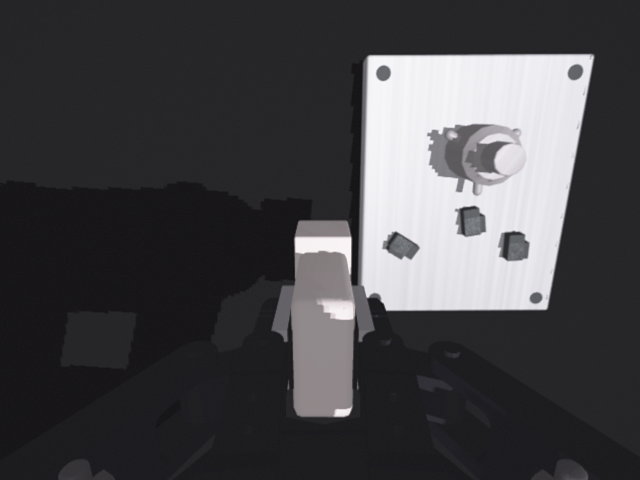

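View pics/s2.png

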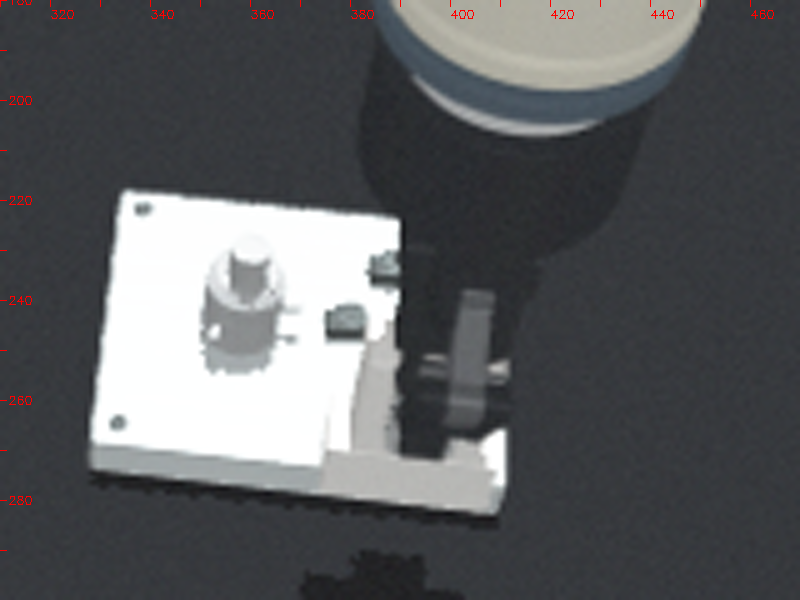

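View pics/t2.png

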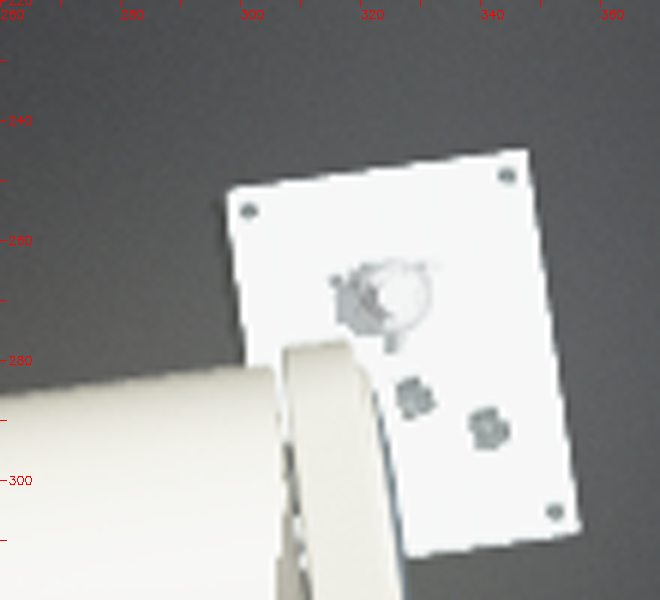

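The wrist picture is clear: 
- **Plate corners:** (367,56), (593,55), (547,310) and (360,310). 
- **Plunger top:** (510,158). 
- **Pins:** (452,135), (517,132) and (477,188). 
- **Chips:** (403,245), (471,221) and (515,246). 

I'll refine the geometry from it.

```bash
python3 - <<'E'
from h import *
f=r.grab_frame("wrist"); cv2.imwrite("pics/w3.png",f["image"])
crop(f,270,190,100,80,8,"w3c"); crop(f,420,100,130,100,6,"w3p")
np.save("w3.npy",np.array([f["fx"],f["cx"],f["cy"],*f["xyz"],*f["orientation"]]))
s=r.sense(); print(s["clock"],s["eef_pos"].round(1),s["tcp_rot"].round(4),f["xyz"],f["orientation"])
E
```

```text
5.85 [478.7  57.   95.1] [ 3.1411e+00  3.0000e-04 -1.4562e+00] [553.4735128   64.37427534 236.99235835] [ 2.84631348e+00 -4.67666061e-04 -1.45693749e+00]
```

View pics/w3c.png

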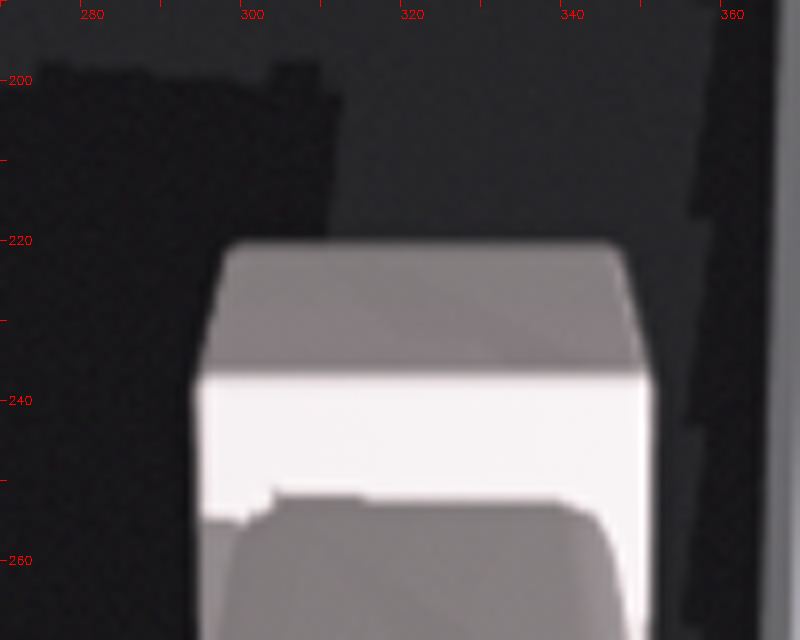

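View pics/w3p.png

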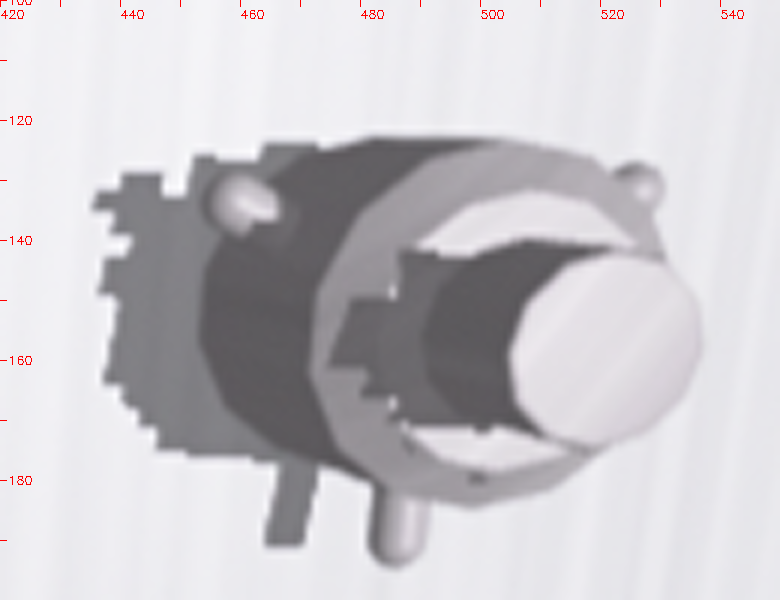

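View pics/w3.png

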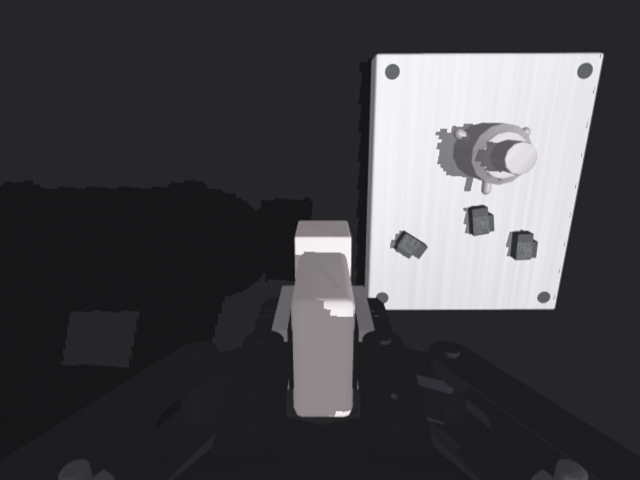

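```bash
python3 - <<'E'
from h import *
a=np.load("w3.npy"); f=dict(fx=a[0],fy=a[0],cx=a[1],cy=a[2],xyz=a[3:6],orientation=a[6:9])
def u(n,p,z): q=unproj(f,*p,z); print(n,q[:2].round(1)); return q[:2]
P=[u("c",p,20) for p in ((375.5,54),(603.5,53),(555,309.5),(368,309.5))]
P=np.array(P); d=P[0]+P[1]-P[2]-P[3]; e=P[0]+P[3]-P[1]-P[2]
print("ctr",P.mean(0),"yaw",np.arctan2(d[1],d[0]),np.arctan2(e[1],e[0])-np.pi/2,np.linalg.norm(d)/2,np.linalg.norm(e)/2)
pl=u("plunger",(520.8,157.2),67); sp=u("spig",(501.5,153.7),48)
for p in ((459,133.5),(486,192),(527.5,131.3)):
    q=u("pin",p,34); v=q-(pl+sp)/2; print(np.degrees(np.arctan2(v[1],v[0])),np.hypot(*v))
for p in ((408,245),(481,220),(522,245)): u("chip",p,24)
u("footendtop",(322.8,236.8),61+28);u("footendbot",(322.8,220),61)
E
```

```text
c [589.2  40.6]
c [603.3 -77.7]
c [455.4 -95.8]
c [441.9  22.5]
ctr [522.46978927 -27.62411185] yaw 0.1222273685631094 0.11577153683743924 148.66376186225872 119.04997113297394
plunger [547.7 -24.4]
spig [547.6 -24.5]
pin [554.7  -6.6]
68.35944673906866 19.150154047810968
pin [526.3 -27.8]
-170.99423594684723 21.57932660440155
pin [559.8 -41.6]
-54.63919042803384 21.01769050031975
chip [488.7   6. ]
chip [508.6 -33.4]
chip [496.4 -61.1]
footendtop [508.  59.]
footendbot [507.8  59. ]
```

In the wrist view everything is consistent: the foot's inner edge runs 29 mm from the spigot axis, against 22.5 mm for the pins and about 32 mm for the chips' inner sides. I'll lower the foot and set its leading part over the plate's edge.

>>> {"api": "arm_command", "payload": {
  "targets": [
    [0, -0.0013, 0.013, 0, 0, 0],
    [0, 0, 0.013, 0, 0, 0],
    [0, 0, 0.012, 0, 0, 0],
    [0, 0, 0, 0, 0, 0],
    [0.0125, 0, 0, 0, 0, 0],
    [0.0125, 0, 0, 0, 0, 0],
    [0, 0, 0, 0, 0, 0],
    [0, 0, 0, 0, 0, 0]
  ]
}}

```text
clock: 6.52
eef_pos: [483.3, 32.5, 57.7]
tcp_rot: [-3.141, 0.0, -1.456]
contact_force: [-0.4, -0.4, -1.2]
opening: 0.228
```

```bash
python3 - <<'E'
from h import *
f=r.grab_frame("wrist"); cv2.imwrite("pics/w4.png",f["image"])
s=r.sense(); print(s["clock"],s["eef_pos"].round(1),s["tcp_rot"].round(4),s["contact_force"])
E
```

```text
6.5667 [483.3  32.6  57.7] [-3.1413e+00  2.0000e-04 -1.4558e+00] [-0.38773953 -0.76625331 -0.72518095]
```

View pics/w4.png

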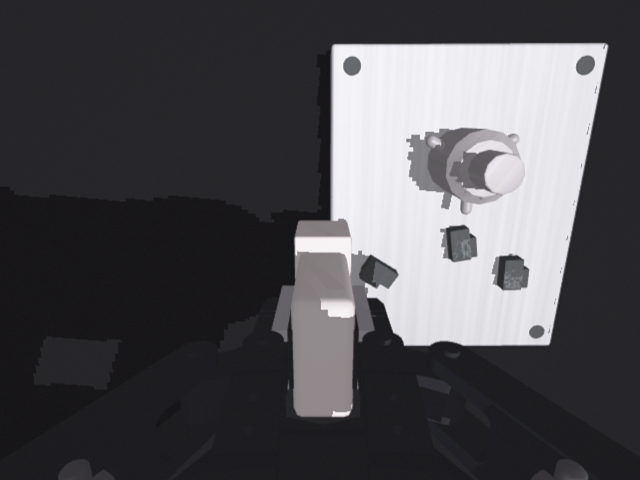

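The foot stands over the plate's edge with its face just beside the first chip at (378,272). Its end (row 220) reaches past chip (460,243), and there is no contact yet. I'll lower gently to touch.

>>> {"api": "arm_command", "payload": {
  "targets": [
    [0, 0, 0.0008, 0, 0, 0],
    [0, 0, 0.0006, 0, 0, 0],
    [0, 0, 0.0004, 0, 0, 0],
    [0, 0, 0, 0, 0, 0]
  ]
}}

```text
clock: 6.9
eef_pos: [483.1, 32.5, 55.8]
tcp_rot: [3.142, 0.0, -1.456]
contact_force: [-1.6, 1.6, 3.5]
opening: 0.226
```

Light contact (about 4.5 N above baseline). Now I'll wipe across to the -y side.

>>> {"api": "arm_command", "payload": {
  "targets": [
    [0.006, 0, 0, 0, 0, 0],
    [0.008, 0, 0, 0, 0, 0],
    [0.008, 0, 0, 0, 0, 0],
    [0.008, 0, 0, 0, 0, 0],
    [0.008, 0, 0, 0, 0, 0],
    [0.008, 0, 0, 0, 0, 0],
    [0.008, 0, 0, 0, 0, 0],
    [0.008, 0, 0, 0, 0, 0],
    [0.008, 0, 0, 0, 0, 0],
    [0.008, 0, 0, 0, 0, 0]
  ]
}}

```text
clock: 7.73
eef_pos: [492.4, -46.4, 55.8]
tcp_rot: [-3.141, 0.0, -1.457]
contact_force: [-0.6, 4.8, 6.3]
opening: 0.226
```

```bash
python3 - <<'E'
from h import *
f=r.grab_frame("wrist"); cv2.imwrite("pics/w5.png",f["image"])
s=r.sense(); print(s["clock"],s["eef_pos"].round(1),s["tcp_rot"].round(4),s["contact_force"])
E
```

```text
7.7833 [492.6 -47.6  55.8] [-3.1409e+00 -3.0000e-04 -1.4567e+00] [-1.31193233  0.01459452  6.11106325]
```

View pics/w5.png

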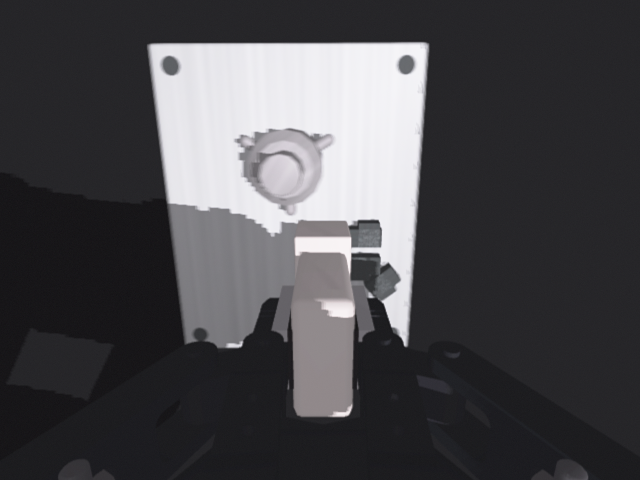

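All three chips lie in front of the foot face, at (370,234), (365,268) and (385,282). I'll continue over the edge.

>>> {"api": "arm_command", "payload": {
  "targets": [
    [0.006, 0, 0, 0, 0, 0],
    [0.008, 0, 0, 0, 0, 0],
    [0.008, 0, 0, 0, 0, 0],
    [0.008, 0, 0, 0, 0, 0],
    [0.008, 0, 0, 0, 0, 0],
    [0.008, 0, 0, 0, 0, 0],
    [0.008, 0, 0, 0, 0, 0],
    [0.008, 0, 0, 0, 0, 0],
    [0.006, 0, 0, 0, 0, 0],
    [0.006, 0, 0, 0, 0, 0],
    [0, 0, 0, 0, 0, 0]
  ]
}}

```text
clock: 8.7
eef_pos: [500.6, -120.4, 55.2]
tcp_rot: [3.141, -0.0, -1.457]
contact_force: [-0.5, -0.6, -0.8]
opening: 0.225
```

```bash
python3 - <<'E'
from h import *
f=r.grab_frame("wrist"); cv2.imwrite("pics/w6.png",f["image"])
f=r.grab_frame("side"); crop(f,310,170,150,120,5,"s6")
s=r.sense(); print(s["clock"],s["eef_pos"].round(1),s["tcp_rot"].round(4),s["contact_force"])
E
```

```text
8.8 [ 500.3 -119.4   55.3] [ 3.1411e+00  2.0000e-04 -1.4567e+00] [ 0.44177483  0.59943929 -1.27292974]
```

View pics/w6.png

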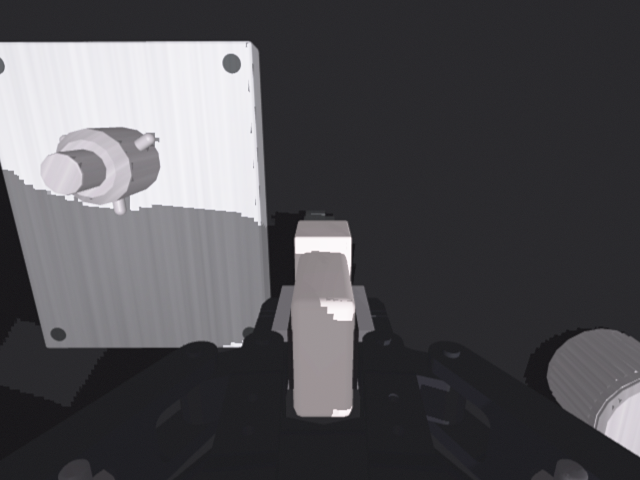

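View pics/s6.png

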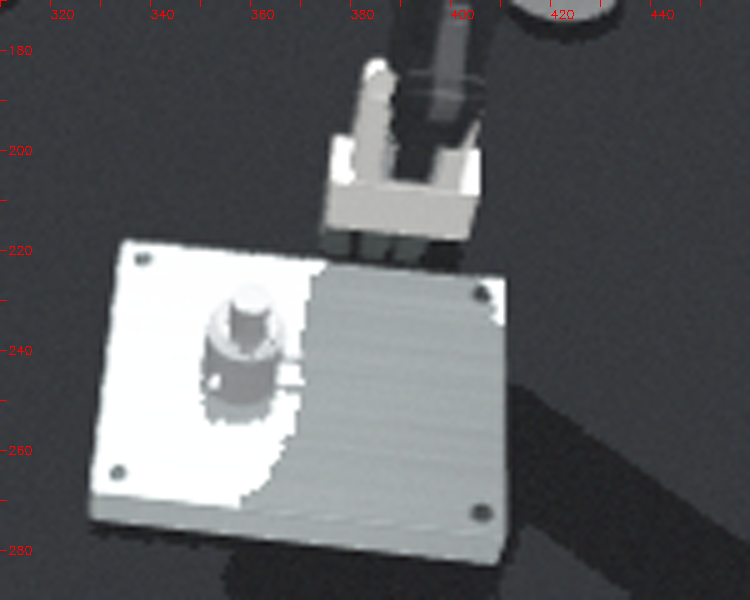

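The plate top is clear: the side view shows only the spigot and corner screws on it, and the chips lie on the bench under the foot near (375,216). I'll set the scraper down at about (385,-190), away from the plate, chips and collar.

>>> {"api": "arm_command", "payload": {
  "targets": [
    [0, 0, -0.0125, 0, 0, 0],
    [0, 0, -0.0125, 0, 0, 0],
    [0.0142, 0.0306, 0, 0, 0, 0],
    [0.0142, 0.0306, 0, 0, 0, 0],
    [0.0142, 0.0306, 0, 0, 0, 0],
    [0.0142, 0.0306, 0, 0, 0, 0],
    [0, 0, 0.015, 0, 0, 0],
    [0, 0, 0.015, 0, 0, 0],
    [0, 0, 0.012, 0, 0, 0],
    [0, 0, 0, 0, 0, 0],
    [0, 0, 0, 0, 0, 0]
  ]
}}

```text
clock: 9.72
eef_pos: [385.1, -189.1, 38.2]
tcp_rot: [3.14, 0.001, -1.456]
contact_force: [-0.5, 0.2, -1.6]
opening: 0.225
```

>>> {"api": "arm_command", "payload": {
  "targets": [
    [0, 0, 0.0012, 0, 0, 0],
    [0, 0, 0.0008, 0, 0, 0],
    [0, 0, 0.0005, 0, 0, 0],
    [0, 0, 0, 0, 0, 0]
  ]
}}

```text
clock: 10.05
eef_pos: [385.8, -189.5, 36.3]
tcp_rot: [-3.141, -0.0, -1.456]
contact_force: [-0.1, 0.1, -1.9]
opening: 0.225
```

>>> {"api": "arm_command", "payload": {
  "targets": [
    [0, 0, 0.0004, 0, 0, 0],
    [0, 0, 0.0004, 0, 0, 0],
    [0, 0, 0, 0, 0, 0]
  ]
}}

```text
clock: 10.3
eef_pos: [385.7, -189.6, 35.7]
tcp_rot: [-3.141, -0.0, -1.456]
contact_force: [-1.7, 1.1, 9.2]
opening: 0.226
```

The scraper is standing on the bench. I'll release it, rise, and go over to the collar.

>>> {"api": "arm_command", "payload": {
  "targets": [
    [0, 0, 0, 0, 0, 0],
    [0, 0, 0, 0, 0, 0],
    [0, 0, 0, 0, 0, 0],
    [0, 0, 0, 0, 0, 0],
    [0, 0, 0, 0, 0, 0],
    [0, 0, 0, 0, 0, 0],
    [0, 0, -0.01, 0, 0, 0],
    [0, 0, -0.022, 0, 0, 0],
    [0, 0, -0.022, 0, 0, 0],
    [0, 0, -0.022, 0, 0, 0],
    [0.027, -0.0125, 0, 0, 0, 0],
    [0.027, -0.0125, 0, 0, 0, 0],
    [0.027, -0.0125, 0, 0, 0, 0],
    [0.027, -0.0125, 0, 0, 0, 0],
    [0, 0, 0, 0, 0, 0],
    [0, 0, 0, 0, 0, 0],
    [0, 0, 0, 0, 0, 0]
  ],
  "fingers": 0.085
}}

```text
clock: 11.72
eef_pos: [446.7, -290.5, 110.7]
tcp_rot: [3.14, 0.001, -1.456]
contact_force: [-1.1, 0.2, -0.5]
opening: 0.999
```

```bash
python3 - <<'E'
from h import *
f=r.grab_frame("wrist"); cv2.imwrite("pics/w7.png",f["image"])
s=r.sense(); print(s["clock"],s["eef_pos"].round(1),s["tcp_rot"].round(4),s["contact_force"],s["qpos"].round(3))
np.save("w7.npy",np.array([f["fx"],f["cx"],f["cy"],*f["xyz"],*f["orientation"]]))
g=r.grab_frame("side"); crop(g,310,120,160,120,5,"s7")
E
```

```text
11.7667 [ 446.6 -290.1  110.7] [ 3.1403e+00  1.2000e-03 -1.4559e+00] [-0.3757455   1.18978685  0.02698375] [-0.579  0.363  1.932  0.     0.848  0.877]
```

View pics/w7.png

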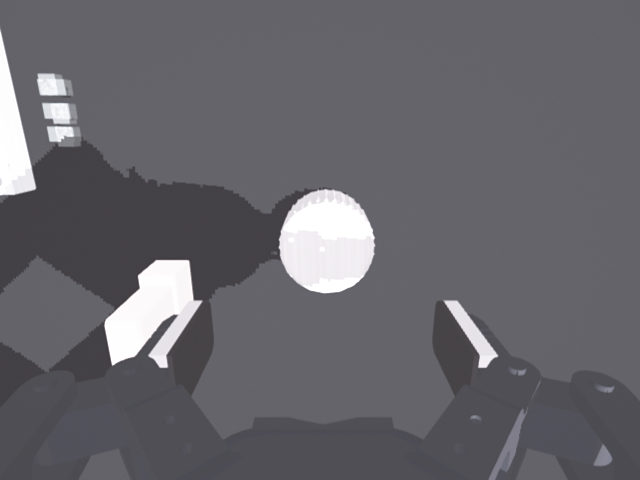

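View pics/s7.png

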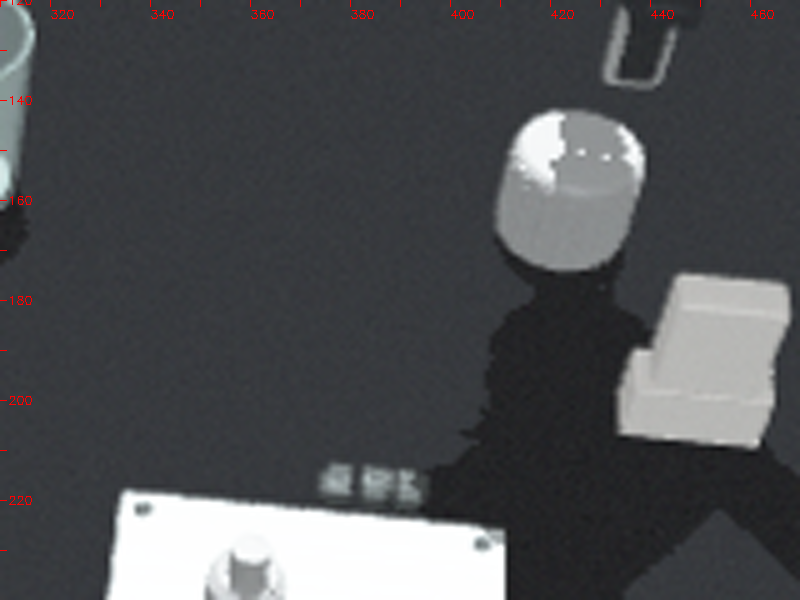

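The wrist picture shows the collar at columns 279–375 (centre 327) with its near edge at row 293. The scraper stands at left, and all three chips are on the bench near (57,108). I'll work out the collar's offset from the TCP.

```bash
python3 - <<'E'
from h import *
from scipy.optimize import least_squares
a=np.load("w7.npy"); f=dict(fx=a[0],fy=a[0],cx=a[1],cy=a[2],xyz=a[3:6],orientation=a[6:9])
t=np.linspace(0,2*np.pi,360)
def ext(c):
    P=np.array([proj(f,(c[0]+28*np.cos(q),c[1]+28*np.sin(q),46)) for q in t]); return np.array([(P[:,0].min()+P[:,0].max())/2-327, P[:,1].max()-293])
s=least_squares(ext,(447,-292),diff_step=1e-4); print(s.x,s.fun)
c=s.x; P=np.array([proj(f,(c[0]+28*np.cos(q),c[1]+28*np.sin(q),46)) for q in t]); print(P.min(0),P.max(0))
print("TCP proj on z46",proj(f,(446.6,-290.1,46)))
d=c-np.array([446.6,-290.1]); y=-1.456
print("tool dx,dy",d@[np.cos(y),np.sin(y)],d@[np.sin(y),-np.cos(y)])
E
```

```text
[ 451.06346898 -293.16784682] [ 1.95541361e-11 -1.46940238e-10]
[278.33148564 200.85700384] [375.66851436 293.        ]
TCP proj on z46 [320.81763284 255.32220853]
tool dx,dy 3.558919854734951 -4.082686486911905
```

>>> {"api": "arm_command", "payload": {
  "targets": [
    [0.0028, -0.0024, 0.01, 0, 0, 0],
    [0, 0, 0.02, 0, 0, 0],
    [0, 0, 0.02, 0, 0, 0],
    [0, 0, 0.02, 0, 0, 0],
    [0, 0, 0.015, 0, 0, 0],
    [0, 0, 0.0135, 0, 0, 0],
    [0, 0, 0, 0, 0, 0],
    [0, 0, 0, 0, 0, 0]
  ]
}}

```text
clock: 12.48
eef_pos: [449.6, -292.9, 11.9]
tcp_rot: [3.14, 0.001, -1.456]
contact_force: [0.9, -0.2, 0.7]
opening: 0.997
```

>>> {"api": "arm_command", "payload": {
  "targets": [
    [0, 0, 0, 0, 0, 0],
    [0, 0, 0, 0, 0, 0],
    [0, 0, 0, 0, 0, 0],
    [0, 0, 0, 0, 0, 0],
    [0, 0, 0, 0, 0, 0],
    [0, 0, 0, 0, 0, 0],
    [0, 0, 0, 0, 0, 0]
  ],
  "fingers": 0.0,
  "squeeze": 80
}}

```text
clock: 13.07
eef_pos: [450.8, -293.8, 14.1]
tcp_rot: [-3.14, -0.001, -1.456]
contact_force: [-1.6, 1.8, 8.9]
opening: 0.629
```

Gripped (opening steady at 0.629, about 54 mm). I'll lift and stop 60 mm short of the spigot, to see collar and spigot together.

>>> {"api": "arm_command", "payload": {
  "targets": [
    [0, 0, -0.01, 0, 0, 0],
    [0, 0, -0.02, 0, 0, 0],
    [0, 0, -0.02, 0, 0, 0],
    [0, 0, -0.02, 0, 0, 0],
    [0, 0, -0.02, 0, 0, 0],
    [-0.0326, -0.02, 0, 0, 0, 0],
    [-0.0326, -0.02, 0, 0, 0, 0],
    [-0.0326, -0.02, 0, 0, 0, 0],
    [-0.0326, -0.02, 0, 0, 0, 0],
    [-0.0326, -0.02, 0, 0, 0, 0],
    [-0.0326, -0.02, 0, 0, 0, 0],
    [0, 0, 0, 0, 0, 0],
    [0, 0, 0, 0, 0, 0],
    [0, 0, 0, 0, 0, 0]
  ]
}}

```text
clock: 14.23
eef_pos: [546.8, -85.4, 103.2]
tcp_rot: [3.142, -0.0, -1.455]
contact_force: [0.3, -0.0, -1.8]
opening: 0.628
```

```bash
python3 - <<'E'
from h import *
f=r.grab_frame("wrist"); cv2.imwrite("pics/w8.png",f["image"])
s=r.sense(); print(s["clock"],s["eef_pos"].round(1),s["tcp_rot"].round(4),s["contact_force"],s["qpos"].round(3))
np.save("w8.npy",np.array([f["fx"],f["cx"],f["cy"],*f["xyz"],*f["orientation"]]))
crop(f,150,90,160,120,5,"w8p");crop(f,250,190,160,120,5,"w8c")
g=r.grab_frame("side"); crop(g,310,120,160,120,5,"s8")
E
```

```text
14.2833 [546.6 -86.  103. ] [ 3.1415e+00 -2.0000e-04 -1.4561e+00] [ 0.31755724 -0.93464242 -2.75802533] [-0.159  0.401  1.894 -0.     0.847  1.298]
```

View pics/w8.png

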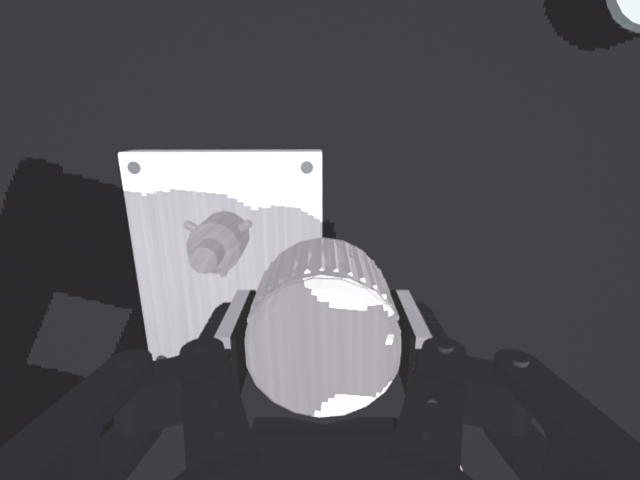

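View pics/s8.png

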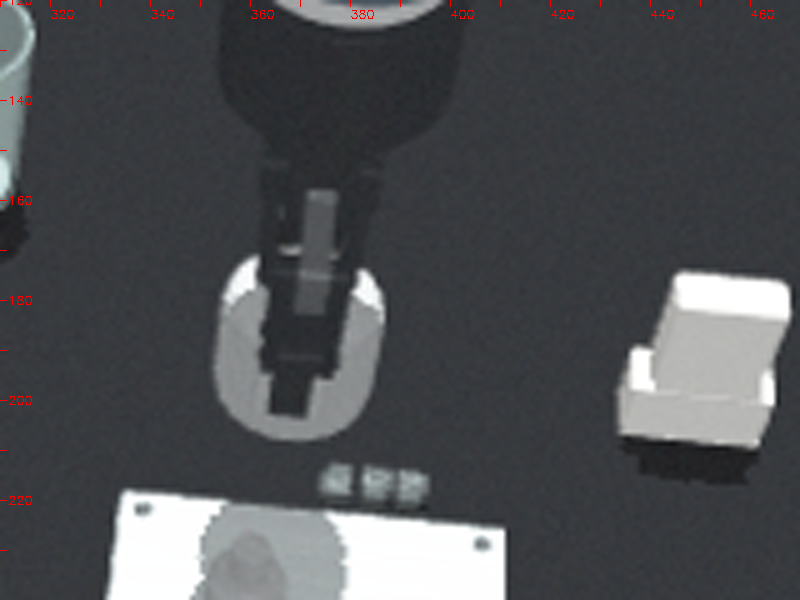

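View pics/w8c.png

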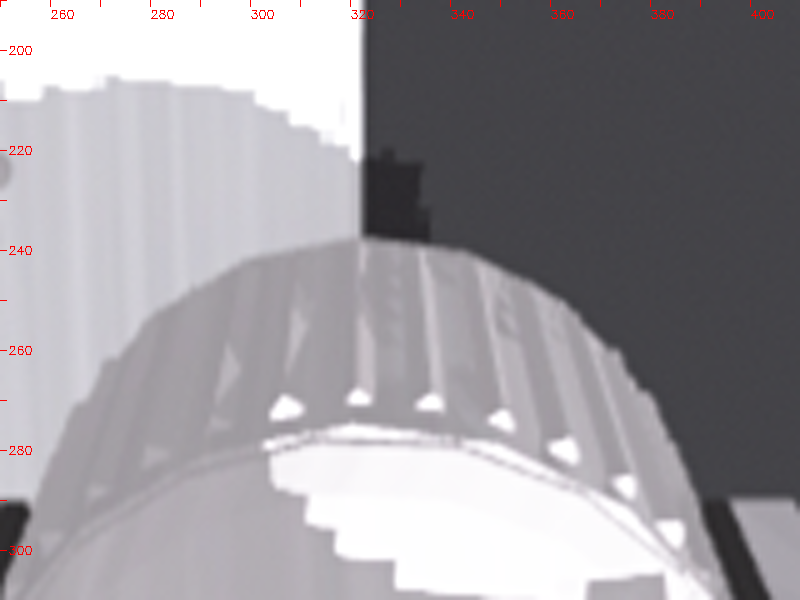

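View pics/w8p.png

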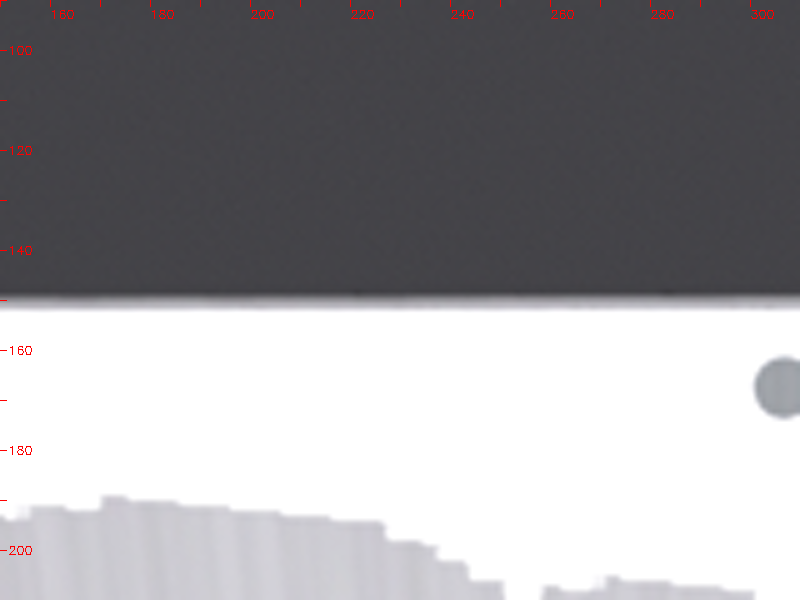

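```bash
python3 - <<'E'
from h import *
from scipy.optimize import least_squares
a=np.load("w8.npy"); f=dict(fx=a[0],fy=a[0],cx=a[1],cy=a[2],xyz=a[3:6],orientation=a[6:9])
t=np.linspace(0,2*np.pi,180)
def box(c,R_,z):
    P=np.array([proj(f,(c[0]+R_*np.cos(q),c[1]+R_*np.sin(q),z)) for q in t]); return P.min(0),P.max(0)
def res(p):
    mn,mx=box(p,28,p[2]); mn2,_=box(p,28,p[2]-46)
    return [mn[0]-246,mx[0]-401,mn[1]-276,mx[1]-416,mn2[1]-238]
s=least_squares(res,(547,-85,135),diff_step=1e-5); print(s.x,s.fun)
def res(p):
    mn,mx=box(p,28,135.7); mn2,_=box(p,28,89.7)
    return [mn[0]-246,mx[0]-401,mn[1]-276,mx[1]-416,mn2[1]-238]
s=least_squares(res,(547,-85),diff_step=1e-5); print(s.x,s.fun)
E
```

```text
[543.32377601 -86.84408406 127.5097352 ] [-1.04384922  1.04568984  1.84800774 -1.46223871 -0.74228085]
[547.53590027 -86.32590126] [-6.69802708  6.71687272 -0.25815317  5.90831368 -4.54671889]
```

```bash
python3 - <<'E'
from h import *
from scipy.optimize import least_squares
a=np.load("w8.npy"); f=dict(fx=a[0],fy=a[0],cx=a[1],cy=a[2],xyz=a[3:6],orientation=a[6:9])
t=np.linspace(0,2*np.pi,180)
def box(c,R_,z):
    P=np.array([proj(f,(c[0]+R_*np.cos(q),c[1]+R_*np.sin(q),z)) for q in t]); return P.min(0),P.max(0)
for zt in (133,135,137):
  def res(p):
    mn,mx=box(p,p[2],zt); mn2,_=box(p,p[3],zt-46)
    return [mn[0]-246,mx[0]-401,mn[1]-276,mx[1]-416,mn2[1]-238,(p[3]-p[2])*2]
  s=least_squares(res,(547,-85,27,27),diff_step=1e-5); print(zt,s.x,s.fun.round(2))
img=cv2.imread("pics/w8.png"); im=cv2.resize(img[195:290,170:270],None,fx=7,fy=7,interpolation=cv2.INTER_CUBIC); im=cv2.convertScaleAbs(im,alpha=1.6,beta=-90);cv2.imwrite("pics/w8q.png",im)
im=cv2.resize(img[230:425,230:420],None,fx=3,fy=3,interpolation=cv2.INTER_CUBIC);cv2.imwrite("pics/w8r.png",im)
E
```

```text
133 [546.93113935 -86.40119288  26.70941616  26.1750797 ] [-1.09  1.09  1.92 -1.33 -0.98 -1.07]
135 [548.2335029  -86.24120171  26.22316226  25.5714982 ] [-1.05  1.05  2.03 -1.29 -1.18 -1.3 ]
137 [549.53704218 -86.08107298  25.73732205  24.96476133] [-1.02  1.02  2.14 -1.25 -1.38 -1.55]
```

View pics/w8q.png

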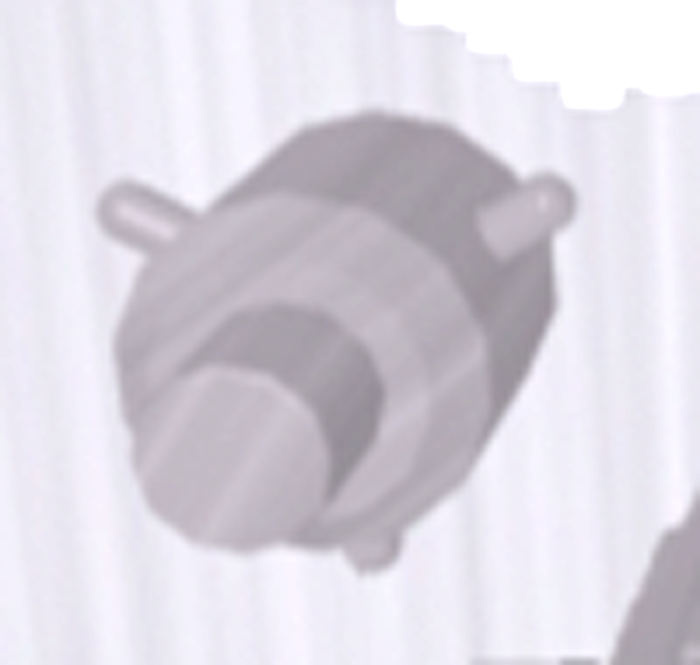

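View pics/w8r.png

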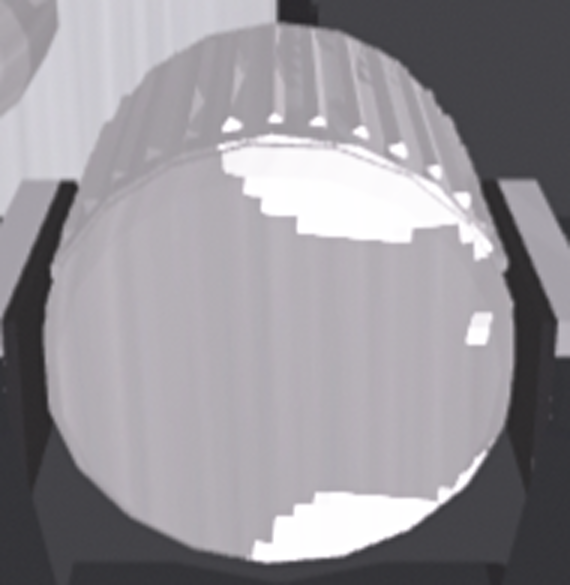

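```bash
python3 - <<'E'
from h import *
a=np.load("w8.npy"); f=dict(fx=a[0],fy=a[0],cx=a[1],cy=a[2],xyz=a[3:6],orientation=a[6:9])
pl=unproj(f,203.1,260.4,67);sp=unproj(f,213.2,247.9,48);print(pl,sp)
for p in ((170+130/7.,195+208/7.),(170+550/7.,195+205/7.),(170+372/7.,195+550/7.)):
    q=unproj(f,*p,34); v=(q-(pl+sp)/2)[:2]; print(q.round(1),np.degrees(np.arctan2(v[1],v[0])),np.hypot(*v))
tcp=np.array([546.6,-86.0]); y=-1.456; ex=np.array([np.cos(y),np.sin(y)]); ey=np.array([np.sin(y),-np.cos(y)])
for c in ((546.3,-25),(547.6,-24.5),pl[:2],sp[:2]):
    d=np.array(c)-tcp; print(d@ex,d@ey)
E
```

```text
[547.63689516 -25.79766201  67.        ] [547.74900308 -25.62625883  48.        ]
[555.   -7.4  34. ] 68.17345557638446 19.743910377996944
[559.3 -41.7  34. ] -54.08780684043604 19.794887994978804
[526.9 -28.4  34. ] -172.57863694782745 20.98478013774162
-60.63286951409821 -6.689180404678872
-60.980670915815914 -8.037896158632751
-59.687323807969605 -7.925908615360308
-59.84475750835848 -8.056911929760762
```

Both views put the remaining move at about (-60, -7) mm in tool axes. I'll go above the spigot and lower partly, over the plunger and past the chamfer, but above the pins.

>>> {"api": "arm_command", "payload": {
  "targets": [
    [-0.02, -0.0023, 0, 0, 0, 0],
    [-0.02, -0.0023, 0, 0, 0, 0],
    [-0.02, -0.0023, 0, 0, 0, 0],
    [0, 0, 0, 0, 0, 0],
    [0, 0, 0, 0, 0, 0],
    [0, 0, 0.01, 0, 0, 0],
    [0, 0, 0.01, 0, 0, 0],
    [0, 0, 0.008, 0, 0, 0],
    [0, 0, 0.004, 0, 0, 0],
    [0, 0, 0, 0, 0, 0]
  ]
}}

```text
clock: 15.17
eef_pos: [545.9, -25.6, 69.0]
tcp_rot: [3.139, 0.0, -1.457]
contact_force: [0.3, 0.9, -1.9]
opening: 0.631
```

>>> {"api": "arm_command", "payload": {
  "targets": [
    [0, 0, 0.003, 0, 0, 0],
    [0, 0, 0.003, 0, 0, 0],
    [0, 0, 0.003, 0, 0, 0],
    [0, 0, 0.003, 0, 0, 0],
    [0, 0, 0, 0, 0, 0]
  ]
}}

```text
clock: 15.58
eef_pos: [546.7, -25.1, 58.2]
tcp_rot: [3.141, 0.0, -1.456]
contact_force: [-0.6, -0.0, -2.2]
opening: 0.627
```

No contact, with the rim about 8 mm below the spigot's top. Now I'll probe sideways to centre the bore, first along tool y.

>>> {"api": "arm_command", "payload": {
  "targets": [
    [0, 0.0006, 0.001, 0, 0, 0],
    [0, 0.0006, 0.001, 0, 0, 0],
    [0, 0, 0, 0, 0, 0],
    [0, 0, 0, 0, 0, 0]
  ]
}}

```text
clock: 15.92
eef_pos: [546.4, -25.3, 56.9]
tcp_rot: [-3.14, -0.0, -1.456]
contact_force: [2.7, -0.2, -3.7]
opening: 0.625
```

>>> {"api": "arm_command", "payload": {
  "targets": [
    [0, 0.0004, 0, 0, 0, 0],
    [0, 0.0004, 0, 0, 0, 0],
    [0, 0, 0, 0, 0, 0]
  ]
}}

```text
clock: 16.17
eef_pos: [546.2, -25.3, 57.0]
tcp_rot: [-3.139, -0.0, -1.456]
contact_force: [5.6, 0.5, -4.8]
opening: 0.628
```

>>> {"api": "arm_command", "payload": {
  "targets": [
    [0, -0.0025, 0, 0, 0, 0],
    [0, -0.0025, 0, 0, 0, 0],
    [0, 0, 0, 0, 0, 0],
    [0, 0, 0, 0, 0, 0]
  ]
}}

```text
clock: 16.5
eef_pos: [549.7, -24.8, 56.6]
tcp_rot: [3.141, 0.0, -1.456]
contact_force: [-0.7, -0.2, -1.3]
opening: 0.624
```

>>> {"api": "arm_command", "payload": {
  "targets": [
    [0, -0.0007, 0, 0, 0, 0],
    [0, -0.0008, 0, 0, 0, 0],
    [0, 0, 0, 0, 0, 0],
    [0, 0, 0, 0, 0, 0]
  ]
}}

```text
clock: 16.83
eef_pos: [550.8, -24.7, 56.5]
tcp_rot: [3.14, 0.0, -1.456]
contact_force: [-2.4, -0.9, -1.2]
opening: 0.625
```

>>> {"api": "arm_command", "payload": {
  "targets": [
    [0, 0.0025, 0, 0, 0, 0],
    [0.001, 0, 0, 0, 0, 0],
    [0.001, 0, 0, 0, 0, 0],
    [0, 0, 0, 0, 0, 0],
    [0, 0, 0, 0, 0, 0]
  ]
}}

```text
clock: 17.25
eef_pos: [549.2, -26.4, 56.7]
tcp_rot: [3.142, 0.001, -1.457]
contact_force: [-1.2, 4.8, -2.2]
opening: 0.624
```

>>> {"api": "arm_command", "payload": {
  "targets": [
    [0.0005, 0, 0, 0, 0, 0],
    [0.0005, 0, 0, 0, 0, 0],
    [0, 0, 0, 0, 0, 0]
  ]
}}

```text
clock: 17.5
eef_pos: [549.2, -26.6, 56.7]
tcp_rot: [3.141, 0.002, -1.457]
contact_force: [-1.3, 10.6, -1.8]
opening: 0.627
```

>>> {"api": "arm_command", "payload": {
  "targets": [
    [-0.003, 0.0005, 0, 0, 0, 0],
    [-0.0026, 0, 0, 0, 0, 0],
    [0, 0, 0, 0, 0, 0],
    [0, 0, 0, 0, 0, 0]
  ]
}}

```text
clock: 17.83
eef_pos: [548.5, -22.5, 56.8]
tcp_rot: [-3.141, -0.0, -1.456]
contact_force: [0.0, 0.1, -1.5]
opening: 0.625
```

>>> {"api": "arm_command", "payload": {
  "targets": [
    [-0.0008, 0, 0, 0, 0, 0],
    [0, 0, 0, 0, 0, 0],
    [0, 0, 0, 0, 0, 0]
  ]
}}

```text
clock: 18.08
eef_pos: [548.3, -21.8, 56.7]
tcp_rot: [-3.141, -0.0, -1.456]
contact_force: [0.5, 0.0, -1.6]
opening: 0.624
```

>>> {"api": "arm_command", "payload": {
  "targets": [
    [-0.0008, 0, 0, 0, 0, 0],
    [0, 0, 0, 0, 0, 0],
    [0, 0, 0, 0, 0, 0]
  ]
}}

```text
clock: 18.33
eef_pos: [548.3, -21.6, 56.7]
tcp_rot: [-3.141, -0.001, -1.455]
contact_force: [1.0, -6.6, -2.8]
opening: 0.626
```

The bore's free range is x 546.3–550.6 and y -26.3 to -21.7, so the centre is about (548.4, -24.0). I'll centre, then lower towards the pins.

>>> {"api": "arm_command", "payload": {
  "targets": [
    [0.0031, 0, 0, 0, 0, 0],
    [0, 0, 0, 0, 0, 0],
    [0, 0, 0.002, 0, 0, 0],
    [0, 0, 0.002, 0, 0, 0],
    [0, 0, 0.001, 0, 0, 0],
    [0, 0, 0, 0, 0, 0]
  ]
}}

```text
clock: 18.83
eef_pos: [548.1, -23.7, 51.3]
tcp_rot: [3.141, 0.0, -1.456]
contact_force: [0.8, 0.6, -0.8]
opening: 0.624
```

>>> {"api": "arm_command", "payload": {
  "targets": [
    [0, 0, 0.001, 0, 0, 0],
    [0, 0, 0.0005, 0, 0, 0],
    [0, 0, 0, 0, 0, 0]
  ]
}}

```text
clock: 19.08
eef_pos: [548.5, -23.8, 50.4]
tcp_rot: [-3.142, 0.0, -1.456]
contact_force: [-1.8, 0.1, 2.2]
opening: 0.63
```

Resting on the pins (TCP z about 50.4, so home should be near 33.9). I'll press lightly and turn in short steps about tool -z.

>>> {"api": "arm_command", "payload": {
  "targets": [
    [0, 0, 0.0005, 0, 0, 0],
    [0, 0, 0, 0, 0, -0.05],
    [0, 0, 0, 0, 0, -0.05],
    [0, 0, 0, 0, 0, -0.05],
    [0, 0, 0, 0, 0, -0.05],
    [0, 0, 0, 0, 0, 0]
  ]
}}

```text
clock: 19.58
eef_pos: [549.4, -23.9, 50.1]
tcp_rot: [-3.14, -0.001, -1.254]
contact_force: [1.0, -0.1, 3.0]
opening: 0.626
```

>>> {"api": "arm_command", "payload": {
  "targets": [
    [0, 0, 0.0003, 0, 0, -0.05],
    [0, 0, 0, 0, 0, -0.05],
    [0, 0, 0, 0, 0, -0.05],
    [0, 0, 0, 0, 0, -0.05],
    [0, 0, 0, 0, 0, 0]
  ]
}}

```text
clock: 20.0
eef_pos: [548.1, -23.9, 49.1]
tcp_rot: [3.141, 0.0, -1.055]
contact_force: [0.4, 0.2, -1.9]
opening: 0.622
```

>>> {"api": "arm_command", "payload": {
  "targets": [
    [0, 0, 0, 0, 0, -0.05],
    [0, 0, 0, 0, 0, -0.05],
    [0, 0, 0, 0, 0, -0.05],
    [0, 0, 0, 0, 0, -0.05],
    [0, 0, 0, 0, 0, 0]
  ]
}}

```text
clock: 20.42
eef_pos: [548.1, -23.9, 49.2]
tcp_rot: [3.141, 0.0, -0.856]
contact_force: [0.1, 0.4, -2.7]
opening: 0.628
```

z dropped 1.3 mm with the push gone, so the keyways look to have met the pins. I'll check the torque and go down a little.

```bash
python3 - <<'E'
from h import *
s=r.sense(); print(s["clock"],s["eef_pos"].round(2),s["tcp_rot"].round(4),s["contact_force"].round(2),s["wrist_torque"].round(3))
E
```

```text
20.4167 [548.15 -23.88  49.16] [ 3.1412e+00  4.0000e-04 -8.5640e-01] [ 0.13  0.43 -2.66] [-0.01  -0.045  0.02 ]
```

>>> {"api": "arm_command", "payload": {
  "targets": [
    [0, 0, 0.001, 0, 0, 0],
    [0, 0, 0.001, 0, 0, 0],
    [0, 0, 0, 0, 0, 0]
  ]
}}

```text
clock: 20.67
eef_pos: [548.2, -23.9, 47.1]
tcp_rot: [3.141, 0.0, -0.858]
contact_force: [-0.1, -0.7, -1.9]
opening: 0.629
```

It goes down freely past the pins. I'll continue to just above the plunger.

>>> {"api": "arm_command", "payload": {
  "targets": [
    [0, 0, 0.0015, 0, 0, 0],
    [0, 0, 0.0015, 0, 0, 0],
    [0, 0, 0.0015, 0, 0, 0],
    [0, 0, 0, 0, 0, 0]
  ]
}}

```text
clock: 21.0
eef_pos: [548.2, -23.9, 42.5]
tcp_rot: [3.141, 0.0, -0.856]
contact_force: [0.3, 0.5, -2.3]
opening: 0.628
```

```bash
python3 - <<'E'
from h import *
s=r.sense(); print(s["clock"],s["eef_pos"].round(2),s["tcp_rot"].round(4),s["contact_force"].round(2),s["wrist_torque"].round(3))
E
```

```text
21.0 [548.18 -23.89  42.52] [ 3.1412e+00  4.0000e-04 -8.5630e-01] [ 0.35  0.5  -2.31] [-0.04   0.033 -0.013]
```

>>> {"api": "arm_command", "payload": {
  "targets": [
    [0, 0, 0.001, 0, 0, 0],
    [0, 0, 0.001, 0, 0, 0],
    [0, 0, 0.001, 0, 0, 0],
    [0, 0, 0.001, 0, 0, 0],
    [0, 0, 0, 0, 0, 0]
  ]
}}

```text
clock: 21.42
eef_pos: [548.5, -23.9, 39.0]
tcp_rot: [-3.141, -0.0, -0.856]
contact_force: [-0.9, -0.5, 2.1]
opening: 0.625
```

>>> {"api": "arm_command", "payload": {
  "targets": [
    [0, 0, 0.001, 0, 0, 0],
    [0, 0, 0.001, 0, 0, 0],
    [0, 0, 0.001, 0, 0, 0],
    [0, 0, 0, 0, 0, 0]
  ]
}}

```text
clock: 21.75
eef_pos: [548.5, -23.9, 35.9]
tcp_rot: [-3.141, -0.0, -0.856]
contact_force: [-1.3, -0.2, 5.1]
opening: 0.624
```

The spring force follows the plunger's curve (4.3 N, then 7.3 N net). On to the plate.

>>> {"api": "arm_command", "payload": {
  "targets": [
    [0, 0, 0.0008, 0, 0, 0],
    [0, 0, 0.0008, 0, 0, 0],
    [0, 0, 0.0005, 0, 0, 0],
    [0, 0, 0, 0, 0, 0]
  ]
}}

```text
clock: 22.08
eef_pos: [548.6, -23.9, 34.1]
tcp_rot: [-3.141, -0.0, -0.856]
contact_force: [-2.2, 0.3, 7.1]
opening: 0.627
```

>>> {"api": "arm_command", "payload": {
  "targets": [
    [0, 0, 0.0005, 0, 0, 0],
    [0, 0, 0, 0, 0, 0],
    [0, 0, 0, 0, 0, 0]
  ]
}}

```text
clock: 22.33
eef_pos: [548.5, -23.9, 34.1]
tcp_rot: [-3.141, -0.0, -0.856]
contact_force: [-4.8, -0.2, 13.7]
opening: 0.629
```

z stopped at 34.1 while the force jumped to 13.7 N: the rim is on the plate. I'll add a little margin and look.

>>> {"api": "arm_command", "payload": {
  "targets": [
    [0, 0, 0.0004, 0, 0, 0],
    [0, 0, 0, 0, 0, 0],
    [0, 0, 0, 0, 0, 0]
  ]
}}

```text
clock: 22.58
eef_pos: [548.6, -23.9, 34.1]
tcp_rot: [-3.141, -0.0, -0.856]
contact_force: [-5.9, 0.2, 19.7]
opening: 0.625
```

```bash
python3 - <<'E'
from h import *
f=r.grab_frame("wrist"); cv2.imwrite("pics/w9.png",f["image"])
g=r.grab_frame("side"); cv2.imwrite("pics/s9f.png",g["image"]); crop(g,300,150,160,130,5,"s9")
t=r.grab_frame("top"); cv2.imwrite("pics/t9.png",t["image"])
s=r.sense(); print(s["clock"],s["eef_pos"].round(2),s["tcp_rot"].round(4),s["contact_force"].round(2),s["wrist_torque"].round(3))
E
```

```text
22.7333 [548.56 -23.88  34.06] [-3.1414e+00 -3.0000e-04 -8.5590e-01] [-6.64  0.58 19.16] [0.    0.938 0.012]
```

View pics/w9.png

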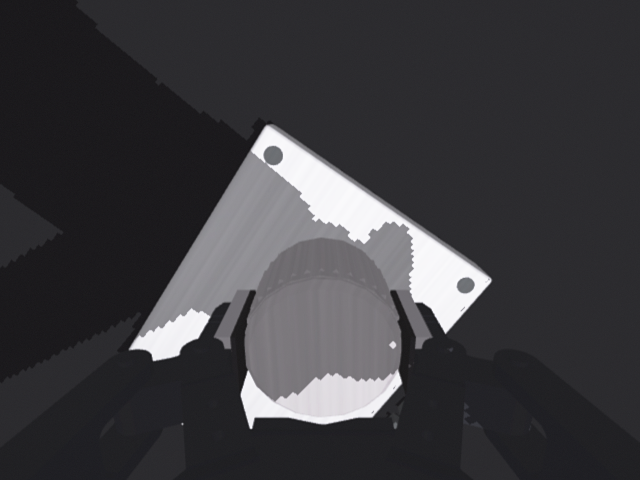

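View pics/s9.png

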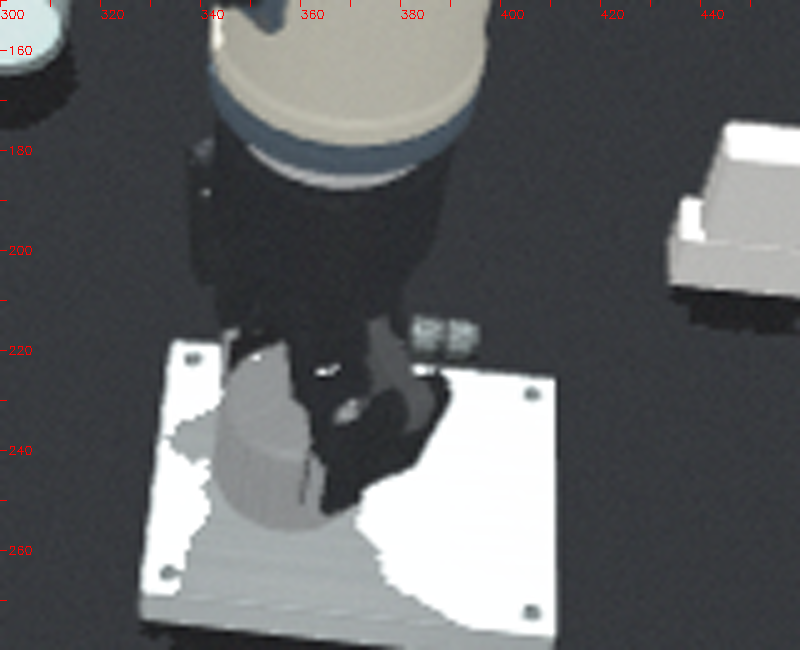

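View pics/t9.png

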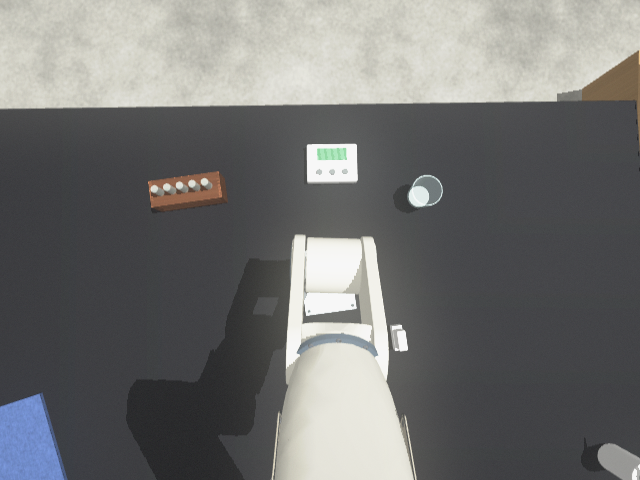

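The pictures agree: the collar's rim rests flat on the plate (lowest point at about (357,255) in the side view), its drop from the pins was 16.4 mm against 16.5 expected, and the bystanders are where they were. I'm handing in.

```bash
python3 - <<'E'
from rig import r
print(r.sign_off())
E
```

```text
the job is handed in; nothing more can be done
None
```

The job is done and handed in at about 22.7 s, with the collar still held pushed home.

- **Chips:** I held the scraper by its rib and wiped all three chips off the plate's -y edge in one pass, with light contact (up to about 8 N). The pictures showed the plate top clear and three chips on the bench.
- **Scraper:** It stands on the bench near (385, -190), clear of the plate, the chips and the collar.
- **Collar:** I centred the bore on the spigot by feeling for contact on each side. It first rested on the pins, then dropped over them within about 0.4 rad of turn and went home.

**Last checks:**
- The collar came down 16.4 mm from the pins, against 16.5 expected.
- The spring force rose as the plunger should, then jumped at the plate.
- At hand-in the wrist read about 19 N upward, with no tilt, at TCP z 34.1.
- The rack, timer and beaker look unmoved in the top view.

**What disagreed or could not be seen:**
- The wrist camera's positions were about 2.5 mm off the top and side cameras, so I relied on the contact probing for the centre.
- About 6.6 N of sideways force remained at the end.
- In the last side picture the gripper hid one of the three chips. It had been seen on the bench earlier.

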